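Shut off the stapler's air at the bench air box

TASK

Stapling is done for the day, so shut off the stapler's air: push the aluminium cover of the green air box on the bench all the way aside along its guides, to the robot's left, until the valves are fully uncovered; then push the red valve lever clockwise until it is fully shut, square across its pipe. Leave the cover lying open in its guides, leave the blue lever open as it is, and do not disturb the jar, tin, hammer and stapler standing about. Pushing with a fingertip is enough: nothing is to be lifted.

Things in the scene. Friction and masses are not known exactly. Their poses are not given: they have to be found in the camera images.
- air_box: Green sheet-steel box fixed to the bench, 168 (x) x 510 (y) x 100 mm. Origin: centre of its underside, on the bench; its y axis runs along its length to the robot's left, x away from the robot, z up. Right half: open valve bay; left half, y = -8 to +250 mm: plain closed deck over which the cover slides. On the far face a gauge reaches x = 108 mm and the pipe couplings x = 130 mm, all below z = 90 mm.
- bay (a point): Middle of the valve bay's opening, at the height of the rims (100 mm above the bench), axes as the box. The bay opening measures 136 (x) x 242 mm (y). The cover runs on the long rims, between guide cheeks 14 mm higher than the rims and end stops 10 mm higher. In the bay an aluminium manifold bar lies along the robot's side, 38 to 66 mm from the centre line, up to 54 mm above the bench.
- cover: Loose aluminium cover, about 0.5 kg, 157 (x) x 248 (y) x 4 mm, flat on the rims with 2 mm of play each side, not latched. Origin: centre of its underside; axes as the box. In the box's frame its origin is at y = -125 mm when shut (it may start up to 30 mm ajar) and y = +125 mm fully open, against the left end stop. Slides with dry friction (a few N) and stays where it is left.
- cover_lip (a point): Centre of the dark steel finger lip on the cover: an upright strip 120 (x) x 4 (y) x 28 mm (z) across the cover, 35 mm in from its right (-y) edge. It stands on the cover's upper face, 14 mm below this point; its top is 14 mm above. Its right (-y) face is free to be pushed; a foot 18 mm wide and 3 mm thick lies at its left.
- red_lever (a joint): Turn of the red valve lever, rad: 0 = open (along its pipe, pointing along the box's +x, away from the robot), 1.571 = shut against its stop (square across the pipe, pointing along the box's -y). Grows clockwise seen from above. Starts at 0 to 0.3. Stiff by dry friction (0.4 N m, about 9 N at the middle of the sleeve) and stays where it is left.
- blue_lever (a joint): The same for the blue valve lever, which is to stay open; starts at 0 to 0.1.
- red_pivot (a point): Point on the vertical axis of the red lever at mid-height of its sleeve, 80 mm above the bench. The valves stand 92 mm apart along y, at x = -12 mm and y = -80 and -172 mm in the box's frame; which is red varies. Below the levers the brass bodies and pipes (along x) reach 54 mm above the bench, the stem (17 mm across) 64 mm, the lever's hub 75 mm.
- blue_pivot (a point): The same for the blue lever.
- red_sleeve (a point): Centre of the red plastic sleeve on the lever, 45 mm from the pivot axis. The sleeve is 42 mm long (24 to 66 mm from the axis), 16 mm wide and 14 mm tall (73 to 87 mm above the bench). Its x axis points outward along the lever.
- blue_sleeve (a point): The same for the blue lever.
- paint_jar: Closed black paint jar, 68 mm across, 85 mm tall, loose on the bench near the right end of the box. Origin: centre of its underside.
- stud_tin: Closed red tin of studs, 72 mm across, 55 mm tall, loose on the bench beyond the box. Origin: centre of its underside.
- tack_hammer: Hammer with a light wooden handle, 260 mm long, lying on the bench beyond the left half of the box, along it. Origin: underside, middle of its length; x axis along the handle towards the head.
- stapler: Air stapler, about 175 x 130 x 44 mm, lying on its side on the bench on the robot's side of the box, before its left half. Origin: its underside near its middle.

How it is judged:
By the outcome, as a careful person would: the job done as asked, in the order asked, and still so for the second after the job is handed in, with the robot touching nothing.
It also fails if it takes over 53 s, if anything falls off the work surface, if the arm or the gripper's body presses on something with over 40 N, if the wrist force passes 120 N, or if a joint passes its speed limit or range.

ROBOT

A 7-joint arm with a two-finger parallel gripper is mounted at the origin on the work surface. World frame = base frame: x ahead of the robot, y to its left, z up, the work surface at z = 0. Lengths are in mm, angles in rad, forces in N, time in s.
With the tool pointing down it reaches from about 425 to 800 mm from the base axis. Payload 8.3 kg.
Tool frame: the origin (TCP) lies at the very end of the fingers, on their centre line; the grasp point (between the pads) lies arm.hold_point_z behind it (arm.hold_point_z is the distance from the TCP to the grasp point, in mm); z points along the fingers, y is the line along which they close (so a half turn about z gives the same grasp; the last joint's range is limited). The gripper opens to 85 mm and grips with 20 to 120 N. Pads are 22 mm wide; open, the fingers measure 114 mm over their backs; the gripper's body (76 mm by 85 mm) begins 54 mm behind the grasp point. The pads swing forward as they close: fully open they stand 13 mm farther back than shut.
Start: joints at [-1.187, 0.383, 0.016, 1.37, -0.006, 1.388, -0.046], TCP at [269.999, 563.652, 231.279] pointing down, gripper open.
Joint ranges: [-2.95, 2.95], [-0.25, 2.06], [-1.52, 1.56], [0.18, 2.33], [-1.44, 4.58], [0.02, 2.06], [-3.01, 3.01]. Speed limits (rad/s): [2.39, 2.39, 3.01, 3.01, 3.14, 3.14, 3.14].

INTERFACE

Orientations are given as [roll, pitch, yaw] about the fixed x, y, z axes, in that order (R = Rz(yaw) Ry(pitch) Rx(roll)).
In Python, from bench import arm gives the robot as it stands.
- The arm moves only by the tool servo_tool, never from a script. Its argument "rows" is one flat list of numbers, 4 for each row, row after row: the shift along the tool's x, y, z each as a share of 2 cm, from -1 to 1, then the turn about the tool's z as a share of 0.08 rad, from -1 to 1. A call has 1 to 10 rows; each row shifts and turns the commanded pose from where the row before left it, along the tool's axes as they then stand; what a row does not reach is not made up. A row lasts 1/12 s, in which the tool goes at most 41.7 mm and 7.16 degrees, less where a joint would pass 70% of its speed; a pose out of reach is approached as far as the arm can. A call with a number of a shift or a turn outside -1 to 1 is refused whole. A call with a gripper value outside its range is refused whole. "grip" is the finger opening in mm, from 0 to 85.4, set as the call begins (left out, the last holds). The fingers move at their own pace and stop on an object; the grip force is fixed at half the most. Time passes only in rows, so rows that do not move let the fingers close. It gives the time, the measured TCP pose, the force, the opening and the grip force at its end, in the units of the state.
- arm.read_state(): the state, without advancing time (a new reading comes with each control period).
- arm.get_image(name): name is "side" or "top" or "wrist"; returns the picture (480x640x3 uint8, red, green, blue); there is no depth.
- arm.camera_info(name): a dict with "mtx" (3x3 intrinsics, pixels), "pose" (4x4, takes a point from camera to world coordinates); the wrist camera has in their place "mount" (4x4, takes a point from camera to tool coordinates, whose origin is the TCP and whose axes are the flange's). Camera axes: x right, y down, z forward; pixel columns grow to the right and rows downward; lengths in mm; the calibration is good to about 2 mm. A picture is of the moment at which its call begins: read the wrist's pose just before it. camera_info takes no time and is no camera call.
- arm.sign_off(): hands the job in; it is judged then, once.
The state is a dict: "clock": time; "joint_pos": joint angles; "qvel": joint speeds; "joint_efforts": joint torques, N m; "eef_pos": TCP position; "tool_rot": TCP orientation; "force": force on the tool from outside, world axes, zero at the start; "moment": the same for the moment, N m; "grip_width": finger opening in mm; "grip_force": force on a finger pad.
Only numpy, scipy, OpenCV 4.12 (cv2) and the standard library are available. Lean on these libraries where they do the work, as an engineer would, in place of code of your own. Each camera call takes 0.05 s, during which the arm holds its last target. There are 200 camera calls.

## Working session

There is one attempt and no reset: what is moved stays moved. The work goes in short steps, Python scripts to look and compute and a tool call to move; the robot and the scene stay as the last step left them, time stands still between calls to the robot, and variables do not carry over. Pictures are saved under pics/ and viewed, at most 10 in all, crops included, and the job is handed in when it is done.

Besides the shell and the picture viewer there is one more tool, called after "Emit:" by a JSON object that holds its "method" and its "body". servo_tool: Moves the arm, as the interface text tells. Its arguments: {"type":"object","properties":{"rows":{"type":"array","items":{"type":"number","minimum":-1,"maximum":1}},"grip":{"type":"number"}},"required":["rows"]}

```bash
mkdir -p pics; python3 - <<'E'
from bench import arm
import cv2,numpy as np
for n in("top","side"):
    cv2.imwrite(f"pics/{n}0.png",arm.get_image(n)[:,:,::-1])
    i=arm.camera_info(n);print(n,np.round(i["mtx"],1).tolist(),np.round(i["pose"],3).tolist())
s=arm.read_state();print(s["clock"],s["eef_pos"],s["tool_rot"],s["grip_width"],arm.hold_point_z)
E
```

```text
top [[466.1, 0.0, 318.4], [0.0, 466.1, 238.7], [0.0, 0.0, 1.0]] [[0.001, -0.98, 0.201, 415.68], [-1.0, -0.0, 0.003, -31.252], [-0.003, -0.201, -0.98, 900.151], [0.0, 0.0, 0.0, 1.0]]
side [[494.7, 0.0, 317.3], [0.0, 494.7, 242.7], [0.0, 0.0, 1.0]] [[1.0, -0.012, 0.02, 553.046], [-0.023, -0.701, 0.712, -626.37], [0.005, -0.713, -0.701, 716.218], [0.0, 0.0, 0.0, 1.0]]
0.1 [269.8009092  563.24438371 230.36881923] [-3.13978807e+00  2.52474311e-05  2.69488257e+00] 85.71827517879264 18.700000000000003
```

View pics/top0.png

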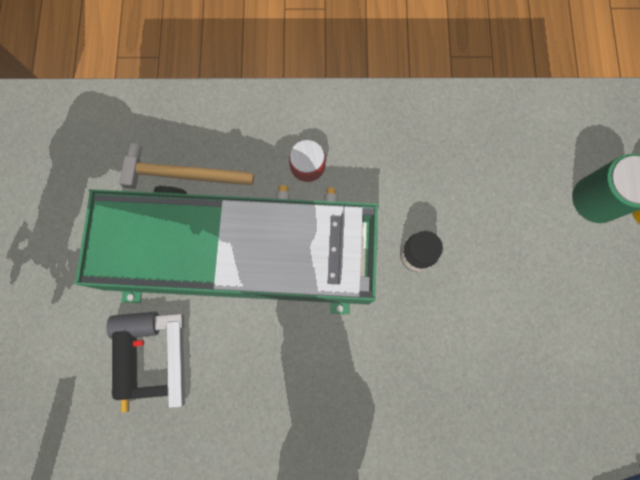

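View pics/side0.png

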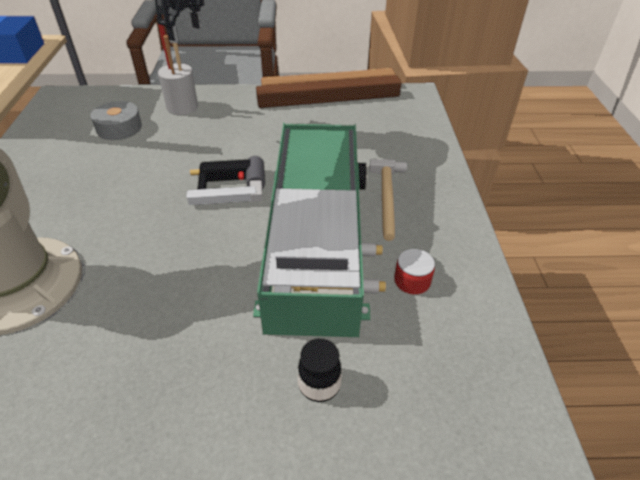

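Top view: the box corners are near (91,191), (377,205), (375,299) and (79,284). The lip runs from (336,217) to (335,282), the jar is at (423,250) and the tin at (308,160). Side view: the lip runs from (277,263) to (347,264).

```bash
cat > h.py <<'E'
from bench import arm
import cv2,numpy as np
def bp(n,uv,z):
    i=arm.camera_info(n);P=np.array(i["pose"]);d=P[:3,:3]@np.linalg.inv(i["mtx"])@[*uv,1]
    return P[:3,3]+d*(z-P[2,3])/d[2]
def pr(n,p):
    i=arm.camera_info(n);P=np.array(i["pose"]);q=np.array(i["mtx"])@(P[:3,:3].T@(np.asarray(p,float)-P[:3,3]));return q[:2]/q[2]
def box(x,y,yaw,p):
    c,s=np.cos(yaw),np.sin(yaw);return np.array([x+c*p[0]-s*p[1],y+s*p[0]+c*p[1],p[2]])
E
python3 - <<'E'
from h import *
from scipy.optimize import least_squares
C=[(84,255,112),(84,-255,112),(-84,-255,112),(-84,255,112)]
obs=[("top",(91,191),C[0]),("top",(377,205),C[1]),("top",(375,299),C[2]),("top",(79,284),C[3]),
("side",(356,126),C[0]),("side",(361,298),C[1]),("side",(263,297),C[2]),("side",(282,126),C[3])]
f=lambda v:np.concatenate([pr(n,box(*v,p))-uv for n,uv,p in obs])
r=least_squares(f,[560,0,0]);print(r.x,np.round(r.fun,1))
a=(bp("top",(336,217),132)+bp("top",(335,282),132))/2; b=(bp("side",(277,258),132)+bp("side",(347,260),132))/2
print(a,b)
x,y,w=r.x
for q in(a,b):
    d=q[:2]-[x,y];print("lip in box",np.cos(w)*d[0]+np.sin(w)*d[1],-np.sin(w)*d[0]+np.cos(w)*d[1])
print("jar",bp("top",(424,248),85),"tin",bp("top",(308,155),55))
im=arm.get_image("top")
V=im.copy()
for p in C: cv2.circle(V,tuple(int(round(t)) for t in pr("top",box(*r.x,p))),2,(255,0,0),-1)
im2=arm.get_image("side")
for p in C: cv2.circle(im2,tuple(int(round(t)) for t in pr("side",box(*r.x,p))),2,(255,0,0),-1)
A=cv2.resize(V[170:330,60:400],(780,367));B=cv2.resize(im2[110:340,240:400],(160,230))
cv2.imwrite("pics/o.png",np.vstack([A,cv2.copyMakeBorder(B,0,0,0,620,0)])[:,:,::-1])
E
```

```text
[ 5.69763221e+02  1.22295639e+02 -4.69594231e-02] [-0.1 -1.3  2.8 -2.3  2.6 -0.  -2.5  0.6 -1.  -1.4  3.7 -0.4 -5.3 -1.8
  0.1 -2.7]
[555.49742755 -57.54368636 132.        ] [560.05005965 -70.64895098 132.        ]
lip in box -5.808019760830852 -180.3107392634555
lip in box -0.6452169358947639 -193.18784634156307
jar [ 565.93989166 -216.37399588   85.        ] tin [753.14406374  -8.56268523  55.        ]
```

View pics/o.png

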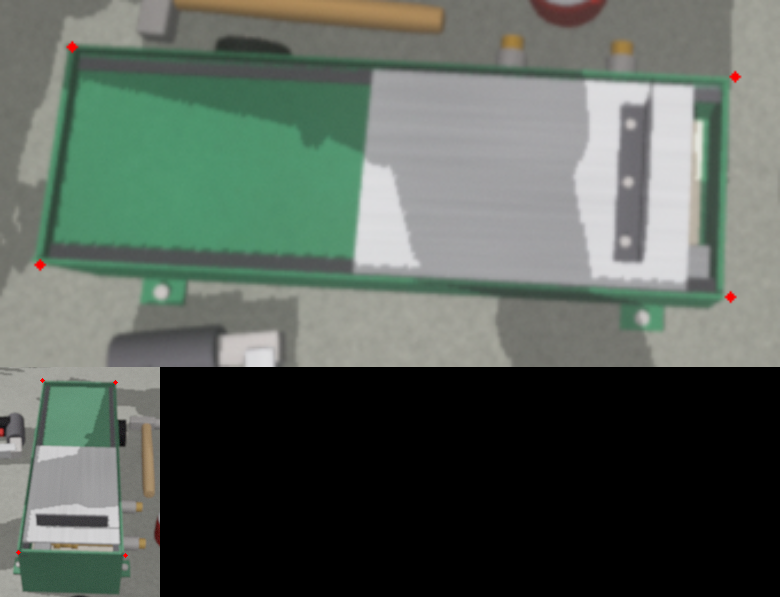

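```bash
python3 - <<'E'
from h import *
from scipy.optimize import least_squares
C=[(84,255,112),(84,-255,112),(-84,-255,112),(-84,255,112)]
T=[("top",(92.5,191),C[0]),("top",(377,204),C[1]),("top",(374.5,297.5),C[2]),("top",(78.5,285),C[3])]
S=[("side",(356,126),C[0]),("side",(361,297),C[1]),("side",(263,296),C[2]),("side",(282,126),C[3])]
for obs in(T,S,T+S):
    f=lambda v:np.concatenate([pr(n,box(*v,p))-uv for n,uv,p in obs])
    r=least_squares(f,[560,0,0]);print(r.x,np.round(r.fun,1))
x,y,w=r.x
for n,uv,z in[("top",(342,208+40),132),("top",(362,207),104),("top",(359.5,295),104),("side",(358,288),104),("side",(268,286),104),("top",(222,201),104)]:
    d=bp(n,uv,z)[:2]-[x,y];print(n,z,"box xy",np.cos(w)*d[0]+np.sin(w)*d[1],-np.sin(w)*d[0]+np.cos(w)*d[1])
E
```

```text
[ 5.69431565e+02  1.23306669e+02 -4.53191757e-02] [-2.3 -0.9  2.1 -1.4  2.6  1.4 -2.5  0.1]
[ 5.70850629e+02  1.21215673e+02 -4.58807710e-02] [-0.6 -1.2  4.7  1.1 -4.5 -0.3  0.4 -2.4]
[ 5.70064583e+02  1.22668649e+02 -4.50190501e-02] [-1.9 -1.2  2.5 -1.7  3.   1.  -2.1 -0.3 -1.1 -1.5  4.2  0.3 -4.8 -0.9
 -0.  -2.7]
top 132 box xy -4.186114676956658 -191.48191485217836
top 104 box xy 76.26269920430322 -225.30224960468124
top 104 box xy -78.85773023120028 -225.2198005154287
side 104 box xy 74.11801053732161 -229.48168475772138
side 104 box xy -71.47485169292815 -229.18657541514628
top 104 box xy 76.15195301296984 23.039420952055053
```

Emit:
{"method": "servo_tool", "body": {"rows": [0, 0, 0, -1, 0, 0, 0, -1, 0, 0, 0, -1, 0, 0, 0, -1, 0, 0, 0, -1, -0.49, -1, 0, 0, -0.49, -1, 0, 0, -0.49, -1, 0, 0, -0.49, -1, 0, 0, -0.49, -1, 0, 0], "grip": 0}}

```text
clock: 1.03
eef_pos: [314.5, 460.3, 231.0]
tool_rot: [-3.141, -0.0, 3.095]
force: [0.7, 0.0, -0.1]
grip_width: 0.3
grip_force: 0.0
```

Emit:
{"method": "servo_tool", "body": {"rows": [-0.49, -1, 0, 0, -0.49, -1, 0, 0, -0.49, -1, 0, 0, -0.49, -1, 0, 0, -0.49, -1, 0, 0, -0.49, -1, 0, 0, -0.49, -1, 0, 0, -0.49, -1, 0, 0, -0.49, -1, 0, 0, -0.49, -1, 0, 0]}}

```text
clock: 1.87
eef_pos: [403.0, 256.0, 231.2]
tool_rot: [-3.142, -0.0, 3.095]
force: [-0.2, -0.3, 0.5]
grip_width: -0.1
grip_force: 0.0
```

Emit:
{"method": "servo_tool", "body": {"rows": [-0.49, -1, 0, 0, -0.49, -1, 0, 0, -0.49, -1, 0, 0, -0.49, -1, 0, 0, -0.49, -1, 0, 0, -0.49, -1, 0, 0, -0.49, -1, 0, 0, -0.49, -1, 0, 0, -0.49, -1, 0, 0, -0.49, -1, 0, 0]}}

```text
clock: 2.7
eef_pos: [491.6, 51.7, 231.3]
tool_rot: [3.142, -0.0, 3.095]
force: [0.1, 0.1, -0.5]
grip_width: -0.1
grip_force: 0.0
```

Emit:
{"method": "servo_tool", "body": {"rows": [-0.47, -0.95, 0, 0, -0.47, -0.95, 0, 0, -0.47, -0.95, 0, 0, -0.47, -0.95, 0, 0, -0.47, -0.95, 0, 0, -0.47, -0.95, 0, 0, -0.47, -0.95, 0, 0, -0.47, -0.95, 0, 0, 0, 0, 1, 0, 0, 0, 1, 0]}}

```text
clock: 3.53
eef_pos: [560.2, -104.8, 191.7]
tool_rot: [-3.141, 0.003, 3.092]
force: [-0.0, 0.1, -0.5]
grip_width: -0.0
grip_force: 0.0
```

```bash
python3 - <<'E'
from h import *
V=arm.get_image("side");T=arm.get_image("top")
cv2.imwrite("pics/s1.png",np.hstack([cv2.resize(V[200:400,220:400],(396,440)),cv2.resize(T[170:330,260:400],(385,440))])[:,:,::-1])
s=arm.read_state();print(s["clock"],s["eef_pos"],pr("side",s["eef_pos"]),pr("top",s["eef_pos"]))
E
```

```text
3.6333 [ 557.41820531 -102.37240612  187.97637792] [310.43154249 248.64095337] [365.47364396 241.388575  ]
```

View pics/s1.png

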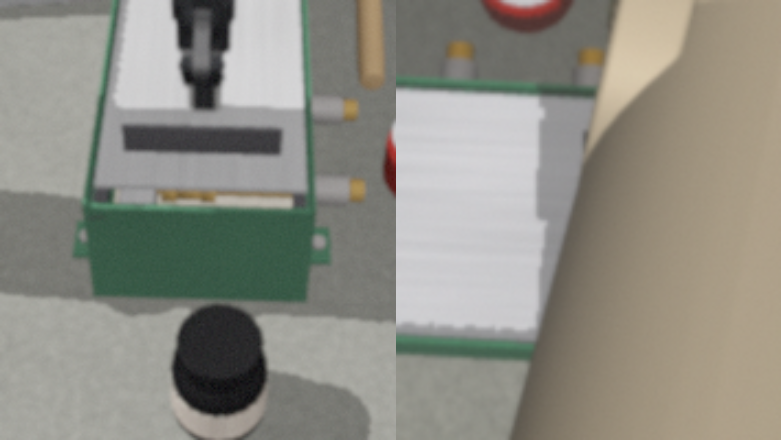

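The fingertip shows at crop (203,108), where the model puts it, and it will come down to the right of the lip (125–282, 140). Next: descend and push.

Emit:
{"method": "servo_tool", "body": {"rows": [0, 0, 0.95, 0, 0, 0, 0.95, 0, 0, 0, 0.95, 0, 0, 0, 0.9, 0, 0, 0, 0, 0, 0, 0.4, 0, 0, 0, 0.4, 0, 0, 0, 0.3, 0, 0, 0, 0.2, 0, 0]}}

```text
clock: 4.38
eef_pos: [561.7, -76.2, 118.0]
tool_rot: [-3.141, 0.003, 3.096]
force: [-0.6, -6.5, 3.4]
grip_width: -0.0
grip_force: 3.0
```

Emit:
{"method": "servo_tool", "body": {"rows": [0, 0.5, 0.05, 0, 0, 0.5, 0.05, 0, 0, 0.5, 0, 0, 0, 0.5, 0, 0, 0, 0.5, 0, 0, 0, 0.5, 0, 0, 0, 0.5, 0, 0, 0, 0.5, 0, 0, 0, 0.5, 0, 0, 0, 0.5, 0, 0]}}

```text
clock: 5.22
eef_pos: [566.8, 21.1, 116.5]
tool_rot: [-3.139, 0.004, 3.092]
force: [0.8, -9.7, 7.0]
grip_width: -0.0
grip_force: 4.5
```

Emit:
{"method": "servo_tool", "body": {"rows": [0, 0.5, 0, 0, 0, 0.5, 0, 0, 0, 0.5, 0, 0, 0, 0.5, 0, 0, 0, 0.5, 0, 0, 0, 0.5, 0, 0, 0, 0.5, 0, 0, 0, 0.5, 0, 0, 0, 0.5, 0, 0]}}

```text
clock: 5.97
eef_pos: [571.1, 110.9, 116.5]
tool_rot: [-3.14, 0.004, 3.092]
force: [0.1, -9.7, 8.3]
grip_width: 0.2
grip_force: 4.8
```

Emit:
{"method": "servo_tool", "body": {"rows": [0, 0.25, 0, 0, 0, 0.25, 0, 0, 0, 0.25, 0, 0, 0, 0.25, 0, 0, 0, 0.2, 0, 0]}}

```text
clock: 6.38
eef_pos: [572.2, 134.9, 116.4]
tool_rot: [-3.14, 0.004, 3.092]
force: [-0.6, -9.3, 7.7]
grip_width: -0.0
grip_force: 4.7
```

Emit:
{"method": "servo_tool", "body": {"rows": [0, 0.15, 0, 0, 0, 0.15, 0, 0]}}

```text
clock: 6.55
eef_pos: [572.5, 140.7, 116.4]
tool_rot: [-3.14, 0.004, 3.092]
force: [0.4, -8.6, 7.6]
grip_width: 0.4
grip_force: 4.8
```

Emit:
{"method": "servo_tool", "body": {"rows": [0, 0.15, 0, 0, 0, 0.1, 0, 0]}}

```text
clock: 6.72
eef_pos: [572.7, 145.9, 116.5]
tool_rot: [-3.14, 0.004, 3.092]
force: [0.3, -10.2, 8.5]
grip_width: -0.3
grip_force: 4.8
```

Emit:
{"method": "servo_tool", "body": {"rows": [0, 0.1, 0, 0, 0, 0.1, 0, 0]}}

```text
clock: 6.88
eef_pos: [572.8, 147.4, 116.4]
tool_rot: [-3.137, 0.003, 3.09]
force: [-1.9, -19.6, 11.7]
grip_width: 0.5
grip_force: 9.9
```

Emit:
{"method": "servo_tool", "body": {"rows": [0, 0.08, 0, 0, 0, 0, 0, 0]}}

```text
clock: 7.05
eef_pos: [572.7, 147.4, 116.4]
tool_rot: [-3.136, 0.002, 3.089]
force: [-2.0, -18.6, 11.7]
grip_width: 0.1
grip_force: 9.4
```

Emit:
{"method": "servo_tool", "body": {"rows": [0, -0.5, 0, 0, 0, -0.8, 0, 0, 0, -0.8, -1, 0, 0, -1, -1, 0, 0, -1, -1, 0, 0, -1, -1, 0, 0, -0.5, -1, 0, 0, 0, -1, 0, 0, 0, 0, 0, 0, 0, 0, 0]}}

```text
clock: 7.88
eef_pos: [566.8, 42.6, 236.1]
tool_rot: [3.14, 0.003, 3.096]
force: [-0.6, 0.6, -0.8]
grip_width: -0.3
grip_force: 0.0
```

```bash
python3 - <<'E'
from h import *
s=arm.read_state();W=arm.get_image("wrist");V=arm.get_image("side")
print(s["clock"],s["eef_pos"],s["tool_rot"])
i=arm.camera_info("wrist");print(np.round(i["mtx"],1).tolist(),np.round(i["mount"],3).tolist())
cv2.imwrite("pics/w2.png",W[:,:,::-1])
cv2.imwrite("pics/s2.png",cv2.resize(V[100:340,200:400],(500,600))[:,:,::-1])
E
```

```text
7.8833 [566.83870759  42.59706171 236.05443248] [3.13992672 0.00315322 3.09552524]
[[352.5, 0.0, 313.6], [0.0, 352.5, 243.2], [0.0, 0.0, 1.0]] [[-0.001, -0.965, -0.263, 66.363], [1.0, -0.001, -0.001, 0.326], [0.001, -0.263, 0.965, -141.569], [0.0, 0.0, 0.0, 1.0]]
```

View pics/w2.png

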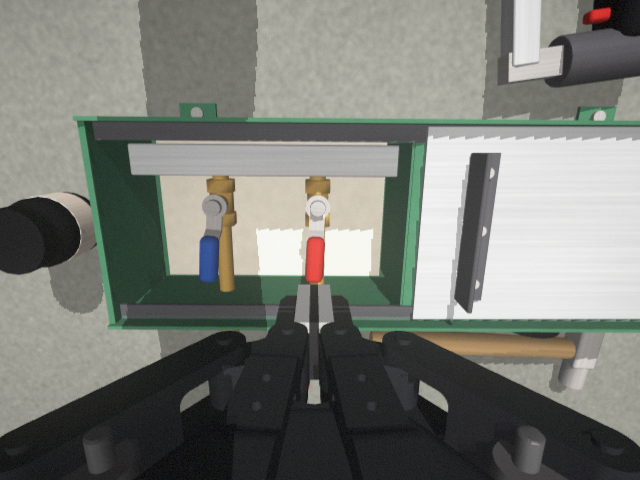

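View pics/s2.png

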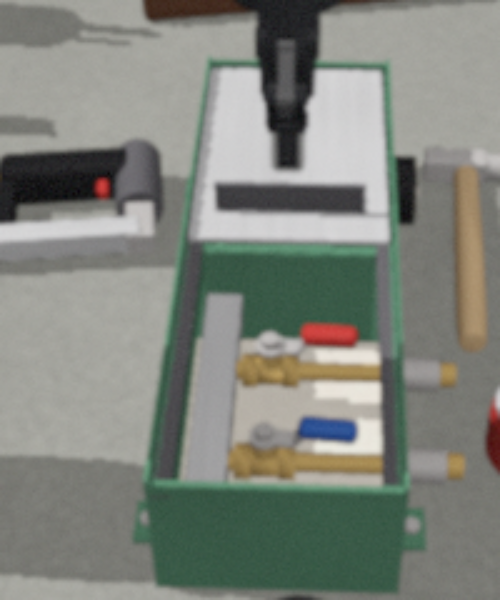

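```bash
python3 - <<'E'
from h import *
from scipy.spatial.transform import Rotation as R
i=arm.camera_info("wrist");T=np.eye(4);T[:3,:3]=R.from_euler("xyz",[3.1399,.0032,3.0955]).as_matrix();T[:3,3]=[566.8,42.6,236]
P=T@np.array(i["mount"])
def bw(uv,z):
    d=P[:3,:3]@np.linalg.inv(i["mtx"])@[*uv,1];return P[:3,3]+d*(z-P[2,3])/d[2]
b=(570,122.5,-.045)
for n,uv,z in[("redpiv",(318,208),82),("redslv",(316,258),87),("bluepiv",(213,208),82),("blueslv",(209,258),87),("coverR",(423,215),104),("lip",(477,230),132)]:
    q=bw(uv,z);d=q[:2]-b[:2];c,s=np.cos(b[2]),np.sin(b[2]);print(n,np.round(q,1),"box",np.round([c*d[0]+s*d[1],-s*d[0]+c*d[1]],1))
print(box(*b,(-12,-80,80)))
E
```

```text
redpiv [550.8  47.4  82. ] box [-15.8 -75.9]
redslv [593.4  43.7  87. ] box [ 26.9 -77.6]
bluepiv [546.6 -41.3  82. ] box [ -16.  -164.7]
blueslv [589.  -48.7  87. ] box [  26.7 -170.1]
coverR [556.5 129.6 104. ] box [-13.9   6.5]
lip [563.4 160.  132. ] box [-8.3 37.2]
[554.41336283  43.1208041   80.        ]
```

The cover sits against its left stop. The red lever is the left valve: pivot (318,208), sleeve (316,258), still open. I'll go down on the red sleeve's left side.

Emit:
{"method": "servo_tool", "body": {"rows": [-0.75, 0.9, 0, 0, -0.75, 0.9, 0, 0, 0, 0, 1, 0, 0, 0, 1, 0, 0, 0, 1, 0, 0, 0, 1, 0, 0, 0, 1, 0, 0, 0, 0.5, 0, 0, 0, 0, 0]}}

```text
clock: 8.73
eef_pos: [595.4, 76.8, 120.7]
tool_rot: [-3.14, -0.006, 3.096]
force: [-0.5, -0.2, -0.7]
grip_width: -0.1
grip_force: 0.0
```

Emit:
{"method": "servo_tool", "body": {"rows": [0, 0, 0.7, 0, 0, 0, 0.7, 0, 0, 0, 0.7, 0, 0, 0, 0.6, 0, 0, 0, 0, 0, 0, 0, 0, 0]}}

```text
clock: 9.23
eef_pos: [597.6, 76.5, 70.3]
tool_rot: [-3.141, -0.001, 3.095]
force: [-0.2, 0.3, 0.8]
grip_width: 0.0
grip_force: 0.0
```

Emit:
{"method": "servo_tool", "body": {"rows": [0, -0.3, 0, 0, 0, -0.3, 0, 0, -0.08, -0.25, 0, 0, -0.08, -0.25, 0, 0, -0.08, -0.25, 0, 0]}}

```text
clock: 9.65
eef_pos: [600.6, 53.1, 70.9]
tool_rot: [3.136, -0.001, 3.098]
force: [-2.9, 11.1, 0.2]
grip_width: -0.0
grip_force: 5.0
```

Emit:
{"method": "servo_tool", "body": {"rows": [0.02, -0.32, 0, 0, 0.02, -0.32, 0, 0, 0.02, -0.32, 0, 0]}}

```text
clock: 9.9
eef_pos: [599.5, 34.2, 70.9]
tool_rot: [3.136, 0.001, 3.099]
force: [0.6, 11.0, -0.7]
grip_width: 0.1
grip_force: 4.5
```

Emit:
{"method": "servo_tool", "body": {"rows": [0.14, -0.24, 0, 0, 0.14, -0.24, 0, 0, 0.14, -0.24, 0, 0, 0.14, -0.24, 0, 0]}}

```text
clock: 10.23
eef_pos: [588.8, 14.6, 71.5]
tool_rot: [3.137, 0.004, 3.098]
force: [6.1, 10.6, -3.8]
grip_width: 0.0
grip_force: 4.6
```

Emit:
{"method": "servo_tool", "body": {"rows": [0.23, -0.17, 0, 0, 0.23, -0.17, 0, 0, 0.24, -0.14, 0, 0]}}

```text
clock: 10.48
eef_pos: [575.3, 4.4, 71.9]
tool_rot: [3.139, 0.006, 3.097]
force: [8.5, 6.5, -3.1]
grip_width: 0.2
grip_force: 4.3
```

Emit:
{"method": "servo_tool", "body": {"rows": [0.2, -0.08, 0, 0, 0.15, 0, 0, 0]}}

```text
clock: 10.65
eef_pos: [569.2, 1.9, 72.3]
tool_rot: [3.14, 0.009, 3.095]
force: [21.9, 4.0, -13.8]
grip_width: 0.2
grip_force: 10.8
```

Emit:
{"method": "servo_tool", "body": {"rows": [0.08, 0, 0, 0, 0, 0, 0, 0]}}

```text
clock: 10.82
eef_pos: [569.3, 1.8, 72.4]
tool_rot: [3.14, 0.012, 3.095]
force: [18.5, 2.9, -11.4]
grip_width: 0.4
grip_force: 9.1
```

Stalled at the stop. Now back off (+x), lift, and move clear for a look.

Emit:
{"method": "servo_tool", "body": {"rows": [-0.4, 0, 0, 0, -0.5, 0.1, 0, 0, -0.3, 0.1, 0, 0, 0, 0, -1, 0, 0, 0, -1, 0, 0, 0, -1, 0, 0, 0, -1, 0, 0, 0, -1, 0, 0, 0, -1, 0, 0, 0, -1, 0]}}

```text
clock: 11.65
eef_pos: [588.1, 3.4, 211.7]
tool_rot: [-3.141, 0.0, 3.094]
force: [0.9, 0.5, -1.0]
grip_width: 0.2
grip_force: 0.0
```

Emit:
{"method": "servo_tool", "body": {"rows": [0, 0.8, -0.8, 0, 0, 0.8, 0, 0, 0, 0.8, 0, 0, 0, 0, 0, 0, 0, 0, 0, 0]}}

```text
clock: 12.07
eef_pos: [590.3, 52.6, 226.4]
tool_rot: [-3.142, -0.0, 3.096]
force: [0.8, 0.3, -0.1]
grip_width: -0.1
grip_force: 0.0
```

```bash
python3 - <<'E'
from h import *
s=arm.read_state();W=arm.get_image("wrist");V=arm.get_image("side")
print(s["clock"],s["eef_pos"],s["tool_rot"])
cv2.imwrite("pics/w3.png",np.hstack([cv2.resize(V[100:340,200:400],(300,360)),W[0:360,0:500]])[:,:,::-1])
E
```

```text
12.0667 [590.32923737  52.57879618 226.36333844] [-3.14153637e+00 -2.91317590e-04  3.09644356e+00]
```

View pics/w3.png

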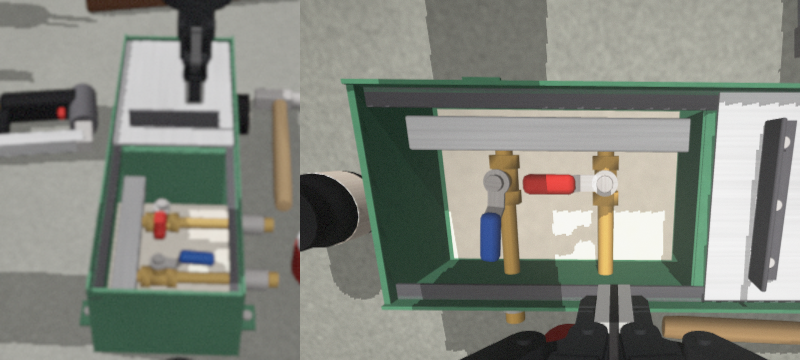

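The red sleeve (548,184) is level with its pivot (605,183), so it is square across its pipe. Blue is unchanged at (490,237), and the cover is fully open in its guides.

```bash
python3 -c "
from bench import arm
print(arm.sign_off())"
```

```text
the job is handed in; nothing more can be done
None
```

The job is handed in at about 12 s: the cover is pushed fully open against its left stop, the red lever is shut square across its pipe, the blue lever is still open, and nothing standing about was touched.

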